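# Unlock the battery box and hold its lid half open

## Robot

A 6-joint arm with a two-finger parallel gripper is mounted at the origin on a cart in front of the work surface, level with it; the furniture and walls round the work are solid. World frame = base frame: x ahead of the robot, y to its left, z up, the work surface at z = 0. Lengths are in m, angles in rad, forces in N, time in s.
With the tool pointing down it reaches from about 0.3 to 0.775 m from the base axis. Payload 14.6 kg.
Tool frame: the origin (TCP) lies between the finger pads; the fingertips stand 11 mm ahead of it and the grasp point (between the pads) lies 8 mm behind it; z points along the fingers, y is the line along which they close (so a half turn about z gives the same grasp; the last joint's range is limited). The gripper opens to 85 mm and grips with 20 to 120 N. Pads are 22 mm wide; open, the fingers measure 114 mm over their backs; the gripper's body (76 mm by 85 mm) begins 54 mm behind the grasp point. The pads swing forward as they close: fully open they stand 13 mm farther back than shut.
Start: joints at [1.09, 0.3, 1.521, -0, 1.321, -0.067], TCP at [0.221, 0.504, 0.242] pointing down, gripper open.
Joint ranges: [-3.03, 3.03], [-0.79, 2.21], [0.23, 2.52], [-1.04, 4.18], [0, 3.07], [-2.55, 2.55]. Speed limits (rad/s): [2.22, 2.22, 2.57, 3.14, 3.14, 3.14].

## Interface

Orientations are given as [roll, pitch, yaw] about the fixed x, y, z axes, in that order (R = Rz(yaw) Ry(pitch) Rx(roll)).
In Python, from station import r, viewer, read_state gives the robot as it stands (r), with the cameras (viewer) and the readings as plain functions.
- The arm moves only by the tool shift_gripper, called after "Request:" as name(argument=value, ...) on one line, values as JSON. Schema: {"type":"object","properties":{"plan":{"type":"array","items":{"type":"object","properties":{"wx":{"type":"number"},"wy":{"type":"number"},"wz":{"type":"number"},"sx":{"type":"number"},"sy":{"type":"number"},"sz":{"type":"number"},"jaw":{"type":"number"}},"additionalProperties":false,"required":["jaw"]},"minItems":1,"maxItems":5},"force":{"type":"number"},"only":{"type":"string"},"quiet":{"type":"boolean"},"lines":{"type":"string"}},"required":["plan"],"additionalProperties":false}. plan is a list of rows, 1 to 5 of them, each an object with the fields wx, wy, wz (a rotation vector in fractions of the full range, 1 being 60 degrees), sx, sy, sz (the shift in shares of the most that a row can go, 1 being 62.5 mm), jaw (the opening from 0.0 (shut) to 1.0 (fully open)); a field left out counts as zero (the opening has to be given); each row shifts and turns the commanded pose from where the row before left it, along the tool's axes as they then stand; what a row does not reach is not made up. A row lasts 1/8 s, in which the tool goes at most 0.0625 m and 0.188 rad, less where a joint would pass 70% of its speed; a pose out of reach is approached as far as the arm can. The fingers move at their own pace and stop on an object; force is the grip in N (left out, the last holds). Time passes only in rows, so rows that do not move let the fingers close. The tool returns the time, the measured TCP pose, the force, the opening and the grip force at its end. only (a regular expression) keeps the lines of the reply that match it, lines (a string "A,B") keeps lines A to B, and quiet returns only ok. Input that does not fit is refused with a message, and nothing moves.
- read_state(): the state, without advancing time (a new reading comes with each control period).
- viewer.read_camera(name): name is "scene" or "top" or "wrist"; returns a dict with "img" (420x560x3 uint8, red, green, blue), "fov_y" (degrees; the focal length in pixels is half the picture's height over the tangent of half this angle, whatever the lens; pixels are square), "cx", "cy" (the principal point, pixels), "k1" (the pictures are not rectified: a ray, as slopes to the right and down, at radius r is drawn at 1 + k1 r^2 times it, then the intrinsics apply), "world_from_camera" (4x4, takes a point from camera to world coordinates). Camera axes: x right, y down, z forward; pixel columns grow to the right and rows downward; lengths in m; the calibration is good to about 2 mm. A picture is of the moment at which its call begins. There is no depth.
- r.finish_job(): hands the job in; it is judged then, once.
The state is a dict: "time_s": time; "q": joint angles; "qvel": joint speeds; "effort": joint torques, N m; "position": TCP position; "tcp_rot": TCP orientation; "wrist_force": force on the tool from outside, world axes, zero at the start; "wrist_torque": the same for the moment, N m; "opening": opening from 0.0 (shut) to 1.0 (fully open); "grasp_force": force on a finger pad.
Only numpy, scipy, OpenCV 4.12 (cv2) and the standard library are available. Lean on these libraries where they do the work, as an engineer would, in place of code of your own. Each camera call takes 0.05 s, during which the arm holds its last target. There are 200 camera calls.

## Task

The yellow-lidded battery box is locked by a steel pin with a red grip. Pull the pin sideways out of the hasp and lay it down on the rusty steel plate beside the box, then raise the lid by its bar handle to 50 degrees from closed so that a colleague can reach in, and finish while still holding it there: the lid falls shut if let go. Leave the red phone, tape roll, blue solder spool, amber jar and the batteries inside the box where they are.

Things in the scene. Friction and masses are not known exactly. Their poses are not given: they have to be found in the camera images.
- safe_box: grey steel box fixed to the bench, 150 x 200 x 75 mm (x, y, z), open on top under its yellow lid. Origin: centre of its underside; x points from the front (handle and hasp side, towards the robot) to the hinge side, y along the hinge to the left, z up.
- lid: yellow lid, 157 x 206 x 6 mm, about 0.35 kg. Origin on the hinge axis (x = 79, z = 78 mm from the box's origin); axes as the box's when shut. It turns up about the box's +y; its z axis leans from vertical by the opening angle: 0 shut, stop at 1.35 rad. No spring, nearly no friction: it falls shut when let go. With the pin in, it lifts only 2 degrees. Front edge 159 mm from the axis.
- lid_bar (a point): middle of the bar handle: dark round bar 10 mm thick, 70 mm long along y, at x = -209, y = +50, z = 0 mm in the lid's frame, 45 mm clear in front of the lid's edge, 78 mm above the bench when shut. An arm as thick joins each end to the lid. The round bar turns between the finger pads.
- pin: loose locking pin, about 60 g: steel rod 8 mm thick, 113 mm long along its y, red grip 16 x 24 x 30 mm (x, y, z) at its -y end. Origin at the middle of the rod, on its axis. Starts in the hasp parallel to the box's y, axis 87 mm above the bench, grip beyond the box's right side; comes out towards the box's -y, clear after 95 mm. The grip's underside is 10 mm below the rod's axis.
- pin_grip (a point): where to pinch the pin's red grip (across its 16 mm width, along the pin's x): in the middle of its length, 68.5 mm from the pin's origin towards its -y and 8 mm above the rod's axis, 12 mm below the grip's top, 18 mm above its underside.
- plate: bare rusty steel plate lying fixed on the bench, 235 x 138 x 5 mm (x, y, z). Origin: centre of its underside.
- cell_a: phone battery lying loose inside the box, 34 x 50 x 9 mm, origin centre of underside; leave it
- cell_b: a second such battery lying loose inside the box; leave it
- red_phone: dark red key phone, 103 x 48 x 14 mm, bystander, origin centre of underside
- roll: black tape roll, 48 x 50 x 25 mm, bystander, origin centre of underside
- spool: solder spool with blue flanges, 62 mm wide, 44 mm high, bystander, origin centre of underside
- jar: amber jar with a white lid, 46 mm wide, 35 mm high, bystander, origin centre of underside
- hasp (a point): hasp on the box's front, midway between two steel lugs (y = -18 and +18 mm from here in the box's frame, 6 mm thick, tops 14 mm above), fixed to the box at x = -92, y = -70, z = 88 mm. Each lug has an 11 mm square window through which the pin passes along y. The lid's tongue lies between the lugs, under the pin.

How it is judged:
On the way, in this order (a step that is already met when the one before it is completed fails the run):
1. the pin is drawn clear of the hasp (y of pin in the frame of safe_box below -0.148 m), for 0.1 s.
2. the pin lies on the steel plate, let go and at rest (x of pin in the frame of plate between -0.1175 and 0.1175 m and y of pin in the frame of plate between -0.069 and 0.069 m and contact force between pin and plate above 0.03 N and height (world z) of pin below 0.035 m and contact force between pin and the arm below 0.02 N and contact force between pin and the fingers below 0.02 N and linear speed of pin below 0.03 m/s), for 0.2 s.
At the end, for the whole second after the job is handed in: the lid is held still by the fingers at 50 degrees from closed, 6 degrees either way, through the last second, and the pin lies at rest on the steel plate with the middle of its rod within the plate's outline (angle between lid's own z axis and vertical between 0.768 and 0.977 rad and angular speed of lid below 0.05 rad/s and contact force between lid and the fingers above 0.5 N and contact force between lid and pin below 0.02 N and x of pin in the frame of plate between -0.1175 and 0.1175 m and y of pin in the frame of plate between -0.069 and 0.069 m and contact force between pin and plate above 0.03 N and height (world z) of pin below 0.035 m and linear speed of pin below 0.03 m/s); the arm keeps its last pose, push and grip.
It fails at once if the red phone, tape roll, solder spool or jar is moved more than 25 mm, or a battery in the box more than 15 mm (distance of any of red_phone, roll, spool, jar from where it was at the start of the episode above 0.025 m or distance of any of cell_a, cell_b from where it was at the start of the episode above 0.015 m).
It also fails if it takes over 54 s, if anything falls off the work surface, if the arm or the gripper's body presses on something with over 40 N, if the wrist force passes 120 N, or if a joint passes its speed limit or range.

## Working session

There is one attempt and no reset: what is moved stays moved. The work goes in short steps, Python scripts to look and compute and a tool call to move; the robot and the scene stay as the last step left them, time stands still between calls to the robot, and variables do not carry over. Pictures are saved under pics/ and viewed, at most 11 in all, crops included, and the job is handed in when it is done.

```bash
ls; mkdir -p pics; cat > h.py <<'E'
import numpy as np, cv2
from station import r, viewer, read_state
def cam(n):
    c=viewer.read_camera(n); c['f']=c['img'].shape[0]/2/np.tan(np.radians(c['fov_y'])/2); c['T']=np.array(c['world_from_camera']); return c
def ray(c,u,v):
    K=np.array([[c['f'],0,c['cx']],[0,c['f'],c['cy']],[0,0,1.]])
    p=cv2.undistortPoints(np.array([[[u,v]]],float),K,np.array([c['k1'],0,0,0,0.]))[0,0]
    return c['T'][:3,3], c['T'][:3,:3]@np.array([p[0],p[1],1.])
def onz(c,u,v,z):
    o,d=ray(c,u,v); return o+d*(z-o[2])/d[2]
def proj(c,P):
    p=np.linalg.inv(c['T'])@np.append(P,1); s=p[:2]/p[2]; return s*(1+c['k1']*(s@s))*c['f']+[c['cx'],c['cy']]
def tri(*obs):
    A=0;b=0
    for c,u,v in obs:
        o,d=ray(c,u,v); d=d/np.linalg.norm(d); M=np.eye(3)-np.outer(d,d); A=A+M; b=b+M@o
    return np.linalg.solve(A,b)
def save(c,n): cv2.imwrite('pics/'+n,c['img'][:,:,::-1])
E
python3 - <<'E'
from h import *
a=cam('scene');b=cam('top');w=cam('wrist')
for n,c in zip(('s0.png','t0.png','w0.png'),(a,b,w)):
    save(c,n); print(n,c['fov_y'],c['k1'],c['T'].round(3).tolist())
print(read_state())
E
```

```text
pics
station.py
s0.png 42.87858054782889 -0.052778263380680604 [[0.852, -0.197, 0.485, -0.155], [-0.524, -0.333, 0.784, -1.223], [0.007, -0.922, -0.387, 0.704], [0.0, 0.0, 0.0, 1.0]]
t0.png 57.27326238593346 -0.03350109919734624 [[-0.026, -0.994, 0.11, 0.521], [-0.999, 0.028, 0.016, 0.045], [-0.019, -0.11, -0.994, 1.048], [0.0, 0.0, 0.0, 1.0]]
w0.png 68.11669502239442 -0.06461983491701666 [[0.404, 0.873, 0.272, 0.152], [0.915, -0.385, -0.122, 0.535], [-0.001, 0.298, -0.954, 0.373], [0.0, 0.0, 0.0, 1.0]]
{'time_s': 0.15, 'q': array([ 1.09039673e+00,  3.00332602e-01,  1.52142503e+00, -3.76521207e-05,
        1.32068579e+00, -6.65834023e-02]), 'qvel': array([ 5.85778304e-04, -1.57054483e-04, -2.17065396e-03, -5.15063308e-04,
       -2.03929735e-03, -1.39384503e-06]), 'effort': array([ 1.54847934e-03, -5.43668318e+01, -3.61887789e+01,  3.58855550e-05,
        3.14140721e-03, -6.25441203e-05]), 'position': array([0.22108617, 0.5034323 , 0.2418633 ]), 'tcp_rot': array([-3.14074134e+00, -2.02133870e-05,  2.72778579e+00]), 'wrist_force': array([ 0.9922387 ,  0.20445723, -0.48083159]), 'wrist_torque': array([-0.03651811,  0.00935817, -0.00420648]), 'grasp_force': 0.0, 'opening': 1.0012451005998457}
```

View pics/s0.png

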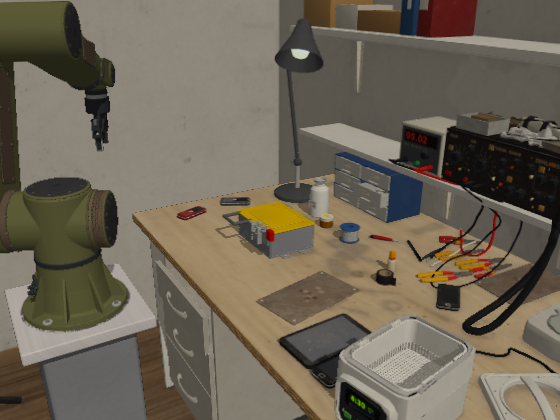

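View pics/t0.png

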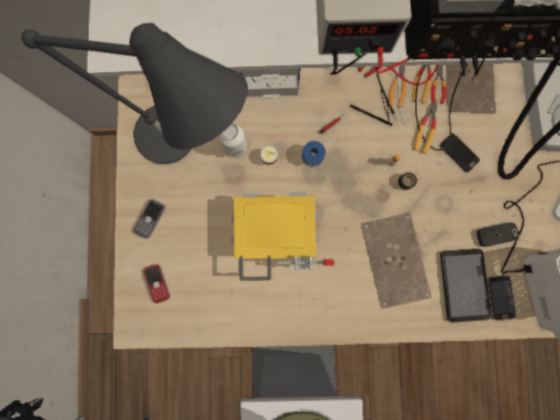

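The scene view shows the box with the red grip near (270,235), the bar at (230,217) and the plate at (308,296). In the top view the lid is at (275,228), the grip at (328,262), the bar at (255,278) and the plate at (396,260).

```bash
python3 - <<'E'
from h import *
a=cam('scene');b=cam('top')
def mask(c,lo,hi,box):
    h=cv2.cvtColor(c['img'],cv2.COLOR_RGB2HSV); m=cv2.inRange(h,np.array(lo),np.array(hi)); z=np.zeros_like(m); x0,y0,x1,y1=box; z[y0:y1,x0:x1]=m[y0:y1,x0:x1]; return z
def big(m):
    cs,_=cv2.findContours(m,0,1); return max(cs,key=cv2.contourArea)
# lid
k=big(mask(b,(20,150,90),(32,255,255),(200,170,350,290)))
q=cv2.boxPoints(cv2.minAreaRect(k)); P=np.array([onz(b,*p,0.081) for p in q]); print('lid px',q.round(1).tolist()); print(P.round(4).tolist(),'c',P.mean(0).round(4), [np.linalg.norm(P[i]-P[i-1]).round(4) for i in range(4)])
e=[(P[i]-P[i-1]) for i in range(4)]; L=max(e,key=np.linalg.norm); print('lid long yaw',np.degrees(np.arctan2(L[1],L[0])))
# grip
def cen(m):
    M=cv2.moments(big(m),True); print(M['m00'],cv2.boundingRect(big(m))); return M['m10']/M['m00'],M['m01']/M['m00']
def red(c,box): return mask(c,(0,150,80),(8,255,255),box)|mask(c,(172,150,80),(180,255,255),box)
g1=cen(red(b,(310,245,350,275))); g2=cen(red(a,(255,220,285,250)))
print('grip',g1,g2,tri((b,*g1),(a,*g2)),onz(b,*g1,0.1))
# plate: low-sat/dark vs wood
bx=(350,200,450,315)
h=cv2.cvtColor(b['img'],cv2.COLOR_RGB2HSV)
print('hsv plate',h[240,380],h[285,405],'wood',h[300,350],h[225,440])
for n,(c,(x0,y0,x1,y1),s) in {'t1.png':(b,(220,180,440,320),3.5),'s1.png':(a,(210,190,370,330),3.7)}.items():
    cv2.imwrite('pics/'+n,cv2.resize(c['img'][y0:y1,x0:x1,::-1],None,fx=s,fy=s,interpolation=cv2.INTER_CUBIC))
E
```

```text
lid px [[232.89999389648438, 197.39999389648438], [314.1000061035156, 195.89999389648438], [315.20001220703125, 256.79998779296875], [234.10000610351562, 258.29998779296875]]
[[0.6785, 0.1606, 0.081], [0.6763, -0.046, 0.081], [0.5223, -0.043, 0.081], [0.524, 0.1602, 0.081]] c [0.6003 0.0579 0.081 ] [np.float64(0.1545), np.float64(0.2067), np.float64(0.1539), np.float64(0.2032)]
lid long yaw -90.61460307747727
35.0 (324, 260, 10, 5)
70.5 (266, 229, 9, 13)
grip (328.6190476190476, 262.0) (269.5673758865248, 234.68557919621747) [ 0.5089031  -0.07458162  0.09288977] [ 0.50866234 -0.07350547  0.1       ]
hsv plate [ 15  73 123] [ 15  70 121] wood [ 18  75 183] [ 18  77 180]
```

View pics/t1.png

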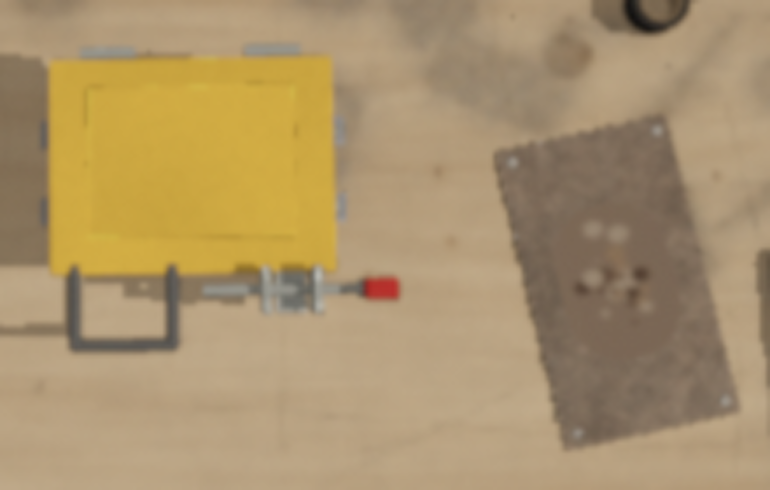

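View pics/s1.png

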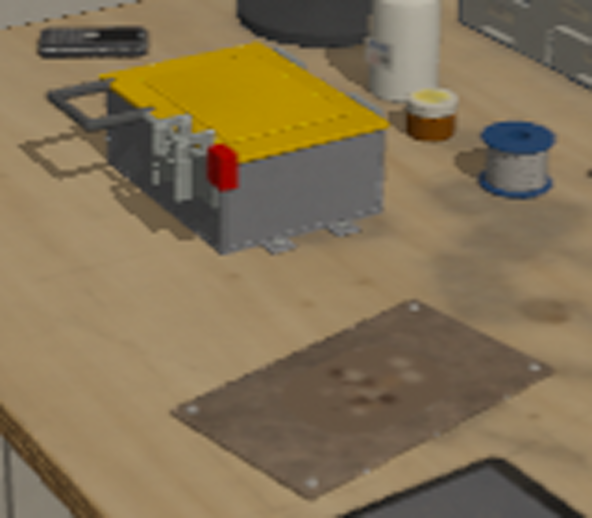

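Units first: shifts go in shares of 62.5 mm and turns go in shares of 60 degrees. So 0.1653 rad is 0.1578.

```bash
python3 - <<'E'
from h import *
a=cam('scene');b=cam('top')
t=lambda x,y:(b,220+x/3.5,180+y/3.5); s=lambda x,y:(a,210+x/3.7,190+y/3.7)
Pt=[(495,153),(662,117),(738,410),(565,448)]; Ps=[(312,497),(553,370),(414,300),(172,411)]
print('plate top', [onz(*t(*p),.005).round(3).tolist() for p in Pt]); C=np.mean([onz(*t(*p),.005) for p in Pt],0); print(C)
print('plate scene',[onz(*s(*p),.005).round(3).tolist() for p in Ps], np.mean([onz(*s(*p),.005) for p in Ps],0))
print('bar', tri(t(124,345),s(72,111)), onz(*t(124,345),.078))
print('lid FR corner',tri(t(335,270),s(240,162)),'BR',tri(t(333,58),s(388,127)))
E
```

```text
plate top [[0.608, -0.179, 0.005], [0.633, -0.31, 0.005], [0.407, -0.354, 0.005], [0.382, -0.221, 0.005]]
[ 0.50733583 -0.2659305   0.005     ]
plate scene [[0.408, -0.362, 0.005], [0.632, -0.318, 0.005], [0.608, -0.187, 0.005], [0.382, -0.23, 0.005]] [ 0.50756784 -0.27406531  0.005     ]
bar [0.47407076 0.1068394  0.07743143] [0.47211028 0.10783197 0.078     ]
lid FR corner [ 0.52985904 -0.04913469  0.08014309] BR [ 0.67588421 -0.04957649  0.07693786]
```

Request:
shift_gripper(plan=[{"wz": 0.1578, "jaw": 1}, {"wz": 0.1578, "jaw": 1}, {"wz": 0.1578, "jaw": 1}, {"wz": 0.1578, "jaw": 1}, {"wz": 0.1578, "jaw": 1}])

```text
time_s: 0.98
position: [0.2211, 0.5036, 0.2422]
tcp_rot: [-3.142, 0.0, 1.896]
wrist_force: [-0.1, -0.3, -0.7]
opening: 0.993
grasp_force: 0.0
```

Converted, -0.0525 m is -0.84, 0.026 m is 0.416, 0.163 rad is 0.1557.

Request:
shift_gripper(plan=[{"wz": 0.1557, "jaw": 1}, {"wz": 0.1547, "jaw": 1}, {"sx": -0.84, "sy": 0.416, "jaw": 1}, {"sx": -0.84, "sy": 0.416, "jaw": 1}, {"sx": -0.84, "sy": 0.416, "jaw": 1}])

```text
time_s: 1.6
position: [0.3004, 0.3449, 0.2423]
tcp_rot: [3.141, -0.0, 1.577]
wrist_force: [1.3, 0.7, 0.6]
opening: 1.002
grasp_force: 0.0
```

Request:
shift_gripper(plan=[{"sx": -0.84, "sy": 0.416, "jaw": 1}, {"sx": -0.84, "sy": 0.416, "jaw": 1}, {"sx": -0.84, "sy": 0.416, "jaw": 1}, {"sx": -0.84, "sy": 0.416, "jaw": 1}, {"sx": -0.84, "sy": 0.416, "jaw": 1}])

```text
time_s: 2.22
position: [0.432, 0.0828, 0.2426]
tcp_rot: [3.141, -0.0, 1.576]
wrist_force: [1.1, 0.7, -0.3]
opening: 1.0
grasp_force: 0.0
```

Request:
shift_gripper(plan=[{"sx": -0.8, "sy": 0.4, "jaw": 1}, {"sx": -0.8, "sy": 0.4, "jaw": 1}, {"jaw": 1}])

```text
time_s: 2.6
position: [0.4828, -0.0177, 0.2419]
tcp_rot: [-3.141, 0.0, 1.572]
wrist_force: [-0.9, 1.1, 0.2]
opening: 0.999
grasp_force: 0.0
```

```bash
python3 - <<'E'
from h import *
w=cam('wrist');save(w,'w1.png');print(w['T'].round(3).tolist());print(proj(w,np.array([.509,-.0745,.095])))
E
```

```text
[[1.0, -0.0, -0.001, 0.484], [-0.001, -0.954, -0.299, 0.059], [-0.001, 0.299, -0.954, 0.373], [0.0, 0.0, 0.0, 1.0]]
[304.27634394 256.33225691]
```

View pics/w1.png

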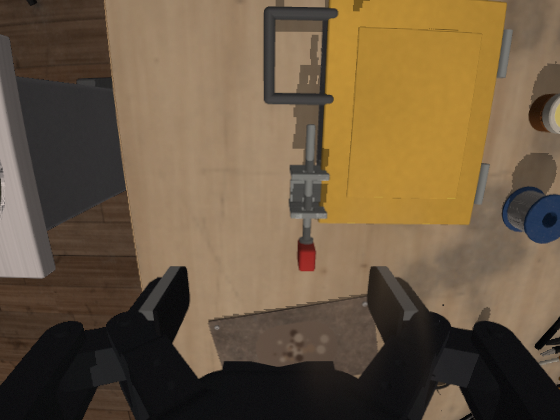

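The wrist view shows the red grip at (306,257), bar at (269,56), hasp lugs at (308,190) and the plate below. I triangulate these with the other views.

```bash
cat > m.py <<'E'
from h import *
def redc(c,box):
    x0,y0,x1,y1=box; h=cv2.cvtColor(c['img'],cv2.COLOR_RGB2HSV)[y0:y1,x0:x1]
    m=((h[:,:,0]<8)|(h[:,:,0]>172))&(h[:,:,1]>150)&(h[:,:,2]>70); k=max(cv2.findContours(m.astype(np.uint8),0,1)[0],key=cv2.contourArea)
    r_=cv2.boundingRect(k); return r_[0]+x0+(r_[2]-1)/2, r_[1]+y0+(r_[3]-1)/2, r_[2],r_[3]
E
python3 - <<'E'
from m import *
w=cam('wrist');b=cam('top');a=cam('scene')
g=redc(w,(280,220,340,290)); gb=redc(b,(310,245,350,275)); gs=redc(a,(255,220,285,250)); print(g,gb,gs)
print('tri3',tri((w,*g[:2]),(b,*gb[:2]),(a,*gs[:2])),'w-b',tri((w,*g[:2]),(b,*gb[:2])))
x=g[0];y0=g[1]-g[3]/2;y1=g[1]+g[3]/2
print('far edge at top/bottom z',onz(w,x,y0,.107),onz(w,x,y0,.077),'near',onz(w,x,y1,.107),onz(w,x,y1,.077))
h=cv2.cvtColor(w['img'],cv2.COLOR_RGB2HSV);print(h[236:276:2,306,2],h[262,290:325,1])
bar=(269,56);print('bar w',onz(w,*bar,.078),tri((w,*bar),(b,255.4,278.6),(a,229.5,220)))
E
```

```text
(306.5, 258.5, 18, 28) (328.5, 260.5, 8, 2) (270.0, 235.0, 9, 13)
tri3 [ 0.51120545 -0.07522622  0.09215711] w-b [ 0.51139471 -0.07404738  0.09671299]
far edge at top/bottom z [ 0.50905753 -0.05492921  0.107     ] [ 0.51200858 -0.06799643  0.077     ] near [ 0.50992859 -0.08414122  0.107     ] [ 0.51297783 -0.10050162  0.077     ]
[ 75  77  76  70  74  78  78  82 107 140 146 147 147 148 150 150 151 151
 152 160] [ 87  87  87  87  88  88  88  96 129 191 195 193 193 190 192 191 193 191
 190 191 191 190 191 190 192 159  96  89  88  90  90  88  90  90  90]
bar w [0.47453095 0.11047994 0.078     ] [0.47445898 0.10861101 0.07696858]
```

Converted, -0.057 m is -0.912, 0.05 m is 0.8.

Request:
shift_gripper(plan=[{"sx": -0.912, "sy": 0.4432, "jaw": 0.6}, {"sz": 0.8, "jaw": 0.6}, {"sz": 0.8, "jaw": 0.6}, {"jaw": 0.6}, {"jaw": 0.6}])

```text
time_s: 3.42
position: [0.5105, -0.0705, 0.1444]
tcp_rot: [3.139, 0.001, 1.577]
wrist_force: [0.7, 0.4, -0.1]
opening: 0.6
grasp_force: 0.0
```

```bash
python3 - <<'E'
from m import *
w=cam('wrist'); g=redc(w,(150,200,400,400)); print(g, onz(w,*g[:2],.1)); cv2.imwrite('pics/w2.png',w['img'][100:,:,::-1])
E
```

```text
(277.5, 248.0, 26, 45) [ 0.5108319  -0.07233162  0.1       ]
```

View pics/w2.png

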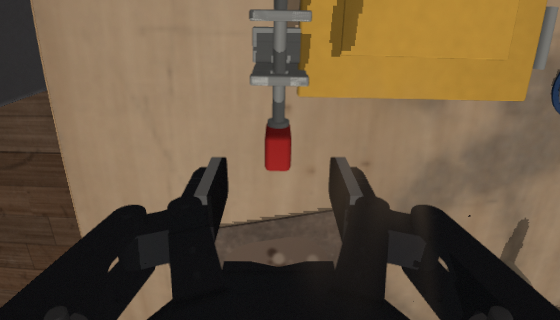

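The grip is centred between the open fingers at (278,248), clear of the box. I descend and close.

Converted, 0.027 m is 0.432, -0.004 m is -0.064.

Request:
shift_gripper(plan=[{"sx": -0.064, "sz": 0.432, "jaw": 0.6}, {"sz": 0.424, "jaw": 0.6}, {"jaw": 0.4}, {"jaw": 0}, {"jaw": 0}], force=60)

```text
time_s: 4.1
position: [0.5106, -0.0752, 0.0906]
tcp_rot: [3.139, 0.001, 1.576]
wrist_force: [0.8, 0.3, 4.2]
opening: 0.172
grasp_force: 60.6
```

Request:
shift_gripper(plan=[{"jaw": 0}, {"jaw": 0}])

```text
time_s: 4.35
position: [0.5106, -0.0752, 0.0904]
tcp_rot: [3.139, 0.0, 1.576]
wrist_force: [0.3, 0.1, 7.7]
opening: 0.168
grasp_force: 60.9
```

Converted, -0.01 m is -0.16, -0.001 m is -0.016.

Request:
shift_gripper(plan=[{"sz": -0.016, "jaw": 0}, {"sx": -0.16, "jaw": 0}, {"sx": -0.16, "jaw": 0}])

```text
time_s: 4.72
position: [0.51, -0.0956, 0.0903]
tcp_rot: [3.141, -0.0, 1.576]
wrist_force: [-0.1, 4.3, 4.7]
opening: 0.172
grasp_force: 60.7
```

Request:
shift_gripper(plan=[{"sx": -0.32, "jaw": 0}, {"sx": -0.4, "jaw": 0}, {"sx": -0.4, "jaw": 0}, {"sx": -0.48, "jaw": 0}, {"jaw": 0}])

```text
time_s: 5.35
position: [0.5097, -0.1973, 0.0894]
tcp_rot: [-3.141, 0.0, 1.574]
wrist_force: [-1.0, 0.1, -0.9]
opening: 0.174
grasp_force: 59.7
```

Converted, -0.045 m is -0.72, -0.043 m is -0.688.

Request:
shift_gripper(plan=[{"sx": -0.64, "sy": -0.016, "jaw": 0}, {"sx": -0.72, "sy": -0.016, "jaw": 0}, {"sx": -0.688, "jaw": 0}, {"sz": 0.4, "jaw": 0}, {"jaw": 0}])

```text
time_s: 5.98
position: [0.5079, -0.3225, 0.0629]
tcp_rot: [-3.138, -0.002, 1.576]
wrist_force: [-0.1, 0.1, -0.8]
opening: 0.173
grasp_force: 59.7
```

```bash
python3 - <<'E'
from h import *
w=cam('wrist');a=cam('scene')
A=cv2.resize(a['img'][220:345,230:380],None,fx=2.8,fy=2.8,interpolation=cv2.INTER_CUBIC)
B=w['img'][70:,100:480]
c=np.zeros((350,800,3),np.uint8);c[:,:420]=A[:350];c[:,420:]=B[:350];cv2.imwrite('pics/p3.png',c[:,:,::-1])
E
```

```text
(no output)
```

View pics/p3.png

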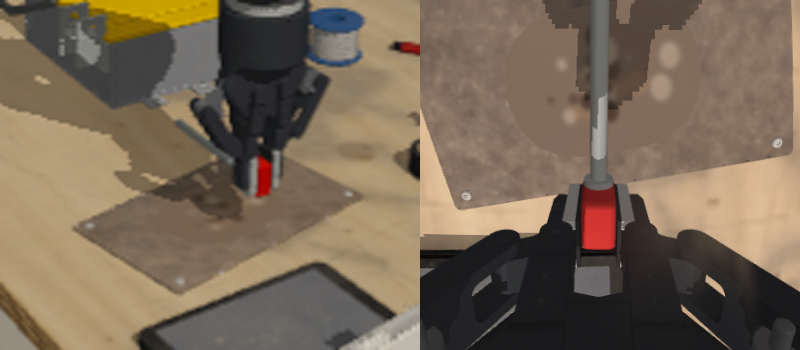

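The pin is held level; grip at (280,290) in wrist pixels, near plate edge at about (280,253). I check that edge before lowering.

```bash
python3 - <<'E'
from h import *
w=cam('wrist');print(onz(w,280,253,.005), proj(w,np.array([.508,-.337,.005])))
E
```

```text
[ 0.51098373 -0.33511092  0.005     ] [275.57343689 255.52767476]
```

Request:
shift_gripper(plan=[{"sx": 0.096, "jaw": 0}, {"sz": 0.32, "jaw": 0}, {"sz": 0.32, "jaw": 0}, {"jaw": 0}, {"jaw": 0}], force=30)

```text
time_s: 6.75
position: [0.509, -0.3172, 0.0247]
tcp_rot: [-3.141, -0.0, 1.576]
wrist_force: [-0.7, -0.2, -0.7]
opening: 0.173
grasp_force: 59.7
```

Converted, 0.003 m is 0.048, 0.002 m is 0.032.

Request:
shift_gripper(plan=[{"sz": 0.048, "jaw": 0}, {"sz": 0.032, "jaw": 0}, {"jaw": 0}], force=30)

```text
time_s: 7.12
position: [0.5089, -0.3171, 0.0198]
tcp_rot: [-3.142, -0.0, 1.576]
wrist_force: [-0.8, -0.4, -0.5]
opening: 0.171
grasp_force: 59.7
```

Request:
shift_gripper(plan=[{"sz": 0.016, "jaw": 0}, {"jaw": 0}, {"jaw": 0}])

```text
time_s: 7.5
position: [0.509, -0.3171, 0.0188]
tcp_rot: [3.142, 0.0, 1.576]
wrist_force: [0.8, 0.2, -0.8]
opening: 0.178
grasp_force: 59.7
```

Converted, 0.001 m is 0.016.

Request:
shift_gripper(plan=[{"sz": 0.016, "jaw": 0}, {"jaw": 0.25}, {"jaw": 0.4}, {"jaw": 0.5}, {"jaw": 0.5}])

```text
time_s: 8.12
position: [0.509, -0.3171, 0.0178]
tcp_rot: [3.142, -0.0, 1.576]
wrist_force: [-0.2, -1.1, -0.9]
opening: 0.502
grasp_force: 0.0
```

Request:
shift_gripper(plan=[{"sz": -0.32, "jaw": 0.5}, {"sz": -0.64, "jaw": 0.5}, {"sz": -0.96, "jaw": 0.5}, {"sz": -0.96, "jaw": 0.5}, {"jaw": 0.5}])

```text
time_s: 8.75
position: [0.5103, -0.318, 0.2045]
tcp_rot: [3.133, 0.006, 1.576]
wrist_force: [0.6, 0.1, -1.1]
opening: 0.498
grasp_force: 0.0
```

```bash
python3 - <<'E'
from m import *
w=cam('wrist');a=cam('scene');b=cam('top')
g=redc(w,(200,150,400,400)); print(g,onz(w,*g[:2],.02))
A=cv2.resize(a['img'][220:345,230:380],None,fx=2.8,fy=2.8,interpolation=cv2.INTER_CUBIC)
B=w['img'][70:,100:480]
c=np.zeros((350,800,3),np.uint8);c[:,:420]=A[:350];c[:,420:]=B[:350];cv2.imwrite('pics/p4.png',c[:,:,::-1])
E
```

```text
(275.5, 188.0, 16, 25) [ 0.50965333 -0.31570716  0.02      ]
```

View pics/p4.png

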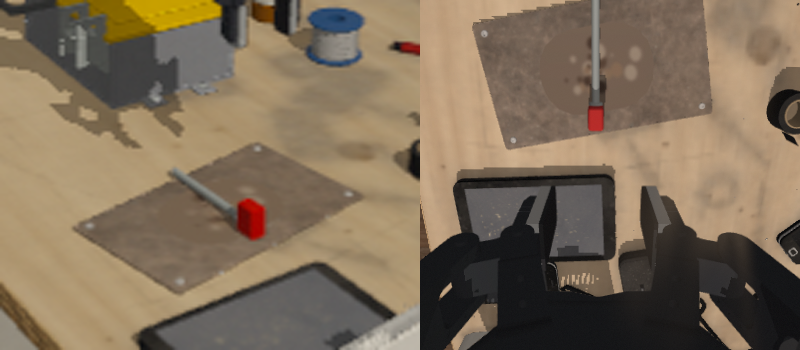

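The pin lies upright on the plate, grip at (275,188) in the wrist view. Next, go to the bar.

Converted, 0.047 m is 0.752, -0.004 m is -0.064.

Request:
shift_gripper(plan=[{"sx": 0.752, "sy": -0.064, "jaw": 0.5}, {"sx": 0.752, "sy": -0.064, "jaw": 0.5}, {"sx": 0.752, "sy": -0.064, "jaw": 0.5}, {"sx": 0.752, "sy": -0.064, "jaw": 0.5}, {"sx": 0.752, "sy": -0.064, "jaw": 0.5}])

```text
time_s: 9.52
position: [0.4868, -0.0806, 0.1967]
tcp_rot: [-3.139, -0.001, 1.576]
wrist_force: [0.1, 0.7, -0.3]
opening: 0.495
grasp_force: 0.0
```

Request:
shift_gripper(plan=[{"sx": 0.752, "sy": -0.064, "jaw": 0.5}, {"sx": 0.752, "sy": -0.064, "jaw": 0.5}, {"sx": 0.752, "sy": -0.064, "jaw": 0.5}, {"sx": 0.32, "jaw": 0.5}, {"jaw": 0.5}])

```text
time_s: 10.15
position: [0.4742, 0.0797, 0.1968]
tcp_rot: [-3.139, 0.0, 1.578]
wrist_force: [1.0, -0.7, -1.0]
opening: 0.503
grasp_force: 0.0
```

```bash
python3 - <<'E'
from m import *
w=cam('wrist');b=cam('top');save(w,'w5.png');print(proj(w,np.array([.4745,.1085,.078])))
E
```

```text
[278.25035986 175.87649596]
```

View pics/w5.png

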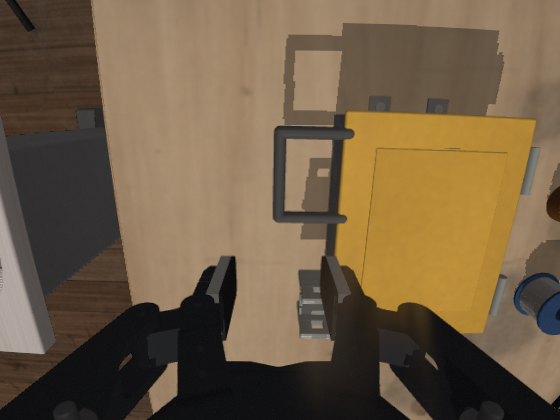

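The bar's middle is at (280,174), about 1 mm from my estimate; the fingers straddle its column. I descend and grip.

Converted, 0.045 m is 0.72, 0.0293 m is 0.4688.

Request:
shift_gripper(plan=[{"sx": 0.4688, "sy": 0.016, "jaw": 0.48}, {"sz": 0.72, "jaw": 0.48}, {"sz": 0.72, "jaw": 0.48}, {"sz": 0.48, "jaw": 0.48}, {"jaw": 0.48}])

```text
time_s: 10.88
position: [0.4746, 0.107, 0.076]
tcp_rot: [-3.137, 0.001, 1.575]
wrist_force: [-0.4, -0.2, 0.2]
opening: 0.48
grasp_force: 0.0
```

Request:
shift_gripper(plan=[{"jaw": 0.48}, {"sz": 0.104, "jaw": 0.48}, {"jaw": 0.48}])

```text
time_s: 11.25
position: [0.4757, 0.108, 0.0715]
tcp_rot: [3.141, -0.0, 1.576]
wrist_force: [0.9, -0.2, 0.9]
opening: 0.478
grasp_force: 0.0
```

Converted, 0.0015 m is 0.024.

Request:
shift_gripper(plan=[{"sz": 0.024, "jaw": 0.3}, {"jaw": 0}, {"jaw": 0}, {"jaw": 0}, {"jaw": 0}], force=60)

```text
time_s: 11.88
position: [0.4746, 0.1081, 0.0698]
tcp_rot: [-3.139, 0.0, 1.576]
wrist_force: [-9.5, 0.4, 8.5]
opening: 0.092
grasp_force: 58.6
```

```bash
python3 -c "
import numpy as np
R=.209;p=0
for a in range(5,51,5):
    t=np.radians(a); print(a,(R*(1-np.cos(t))).round(4),(R*np.sin(t)).round(4))"
```

```text
5 0.0008 0.0182
10 0.0032 0.0363
15 0.0071 0.0541
20 0.0126 0.0715
25 0.0196 0.0883
30 0.028 0.1045
35 0.0378 0.1199
40 0.0489 0.1343
45 0.0612 0.1478
50 0.0747 0.1601
```

Converted, -0.0092 m is -0.1472, -0.001 m is -0.016.

Request:
shift_gripper(plan=[{"sy": -0.016, "jaw": 0}, {"sy": 0.0048, "sz": -0.144, "jaw": 0}, {"sy": 0.008, "sz": -0.1472, "jaw": 0}, {"jaw": 0}])

```text
time_s: 12.38
position: [0.4752, 0.1081, 0.0886]
tcp_rot: [-3.141, 0.0, 1.576]
wrist_force: [-3.9, 1.0, -3.3]
opening: 0.094
grasp_force: 58.7
```

Request:
shift_gripper(plan=[{"sy": 0.0384, "sz": -0.2896, "jaw": 0}, {"sy": 0.0624, "sz": -0.2848, "jaw": 0}, {"sy": 0.088, "sz": -0.2784, "jaw": 0}, {"jaw": 0}, {"jaw": 0}])

```text
time_s: 13.0
position: [0.4866, 0.1079, 0.1414]
tcp_rot: [-3.14, 0.0, 1.576]
wrist_force: [-8.6, -2.4, 1.9]
opening: 0.087
grasp_force: 58.9
```

Converted, -0.0168 m is -0.2688, -0.0162 m is -0.2592.

Request:
shift_gripper(plan=[{"sy": 0.104, "sz": -0.2688, "jaw": 0}, {"sy": 0.1344, "sz": -0.2592, "jaw": 0}, {"sy": 0.1568, "sz": -0.2464, "jaw": 0}, {"jaw": 0}, {"jaw": 0}])

```text
time_s: 13.62
position: [0.5109, 0.1077, 0.1901]
tcp_rot: [-3.139, 0.001, 1.576]
wrist_force: [-14.3, -4.8, 6.6]
opening: 0.092
grasp_force: 59.4
```

Request:
shift_gripper(plan=[{"sy": 0.1776, "sz": -0.2304, "jaw": 0}, {"sy": 0.1968, "sz": -0.216, "jaw": 0}, {"sy": 0.216, "sz": -0.1968, "jaw": 0}, {"jaw": 0}, {"jaw": 0}])

```text
time_s: 14.25
position: [0.5486, 0.1076, 0.2321]
tcp_rot: [3.141, 0.001, 1.576]
wrist_force: [-15.0, -7.7, 18.3]
opening: 0.091
grasp_force: 62.5
```

```bash
python3 - <<'E'
from h import *
a=cam('scene');w=cam('wrist')
A=cv2.resize(a['img'][170:295,200:350],None,fx=2.8,fy=2.8,interpolation=cv2.INTER_CUBIC)
c=np.zeros((350,800,3),np.uint8);c[:,:420]=A[:350];c[:,420:]=w['img'][70:,150:530];cv2.imwrite('pics/p6.png',c[:,:,::-1])
E
```

```text
(no output)
```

View pics/p6.png

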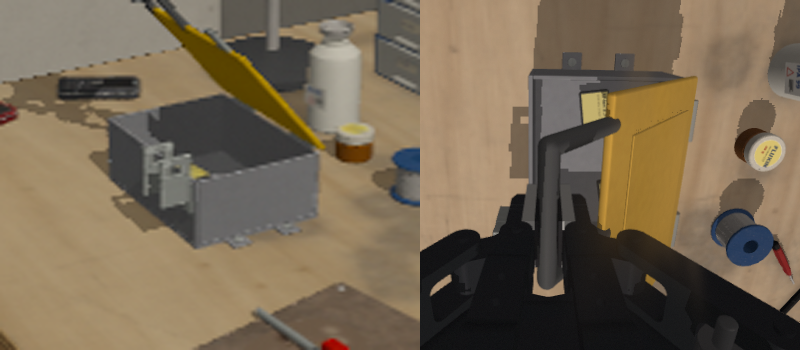

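The lid is raised, with its right edge running from (150,5) to (322,150) in the enlarged scene crop; batteries are undisturbed. I relieve the radial load and check the angle from that edge on the plane y = -0.046.

Converted, -0.0015 m is -0.024, -0.0013 m is -0.0208.

Request:
shift_gripper(plan=[{"sy": -0.0208, "sz": -0.024, "jaw": 0}, {"jaw": 0}, {"jaw": 0}, {"jaw": 0}])

```text
time_s: 14.85
position: [0.5479, 0.1076, 0.2318]
tcp_rot: [3.14, 0.001, 1.575]
wrist_force: [-1.2, -7.5, -0.5]
opening: 0.087
grasp_force: 60.4
```

```bash
python3 - <<'E'
from h import *
a=cam('scene')
def ony(u,v,y):
    o,d=ray(a,u,v); return o+d*(y-o[1])/d[1]
p=ony(200+160/2.8,170+10/2.8,-.046); q=ony(200+318/2.8,170+150/2.8,-.046); print(p,q,np.degrees(np.arctan2(p[2]-q[2],q[0]-p[0])))
import time
s=read_state(); print(s['position'],np.abs(s['qvel']).max(),s['wrist_force'])
h=cv2.cvtColor(a['img'],cv2.COLOR_RGB2HSV)
print(np.degrees(np.arctan2(s['position'][2]-.0698,.209-(s['position'][0]-.474))))
m=((h[:,:,0]>20)&(h[:,:,0]<32)&(h[:,:,1]>150)&(h[:,:,2]>60)).astype(np.uint8); m[:165]=0;m[:,:230]=0;m[235:]=0;m[:,330:]=0
k=max(cv2.findContours(m,0,1)[0],key=cv2.contourArea).reshape(-1,2); 
lo=np.array([(k[k[:,1]==y][:,0].min(),y) for y in range(180,215,3)]);up=np.array([(k[k[:,1]==y][:,0].max(),y) for y in range(180,215,3)])
for e in (lo,up):
    f=np.polyfit(e[:,1],e[:,0],1)
    for Y in (-.046,.16):
        P,Q=ony(np.polyval(f,180),180,Y),ony(np.polyval(f,213),213,Y); print(Y,P.round(3),Q.round(3),np.degrees(np.arctan2(P[2]-Q[2],Q[0]-P[0])))
E
```

```text
[ 0.48885687 -0.046       0.26309694] [ 0.67495703 -0.046       0.07839971] 44.78321939751748
[0.54792843 0.10757634 0.23182569] 0.001293560700865718 [-0.31738021 -6.53896563  0.12147046]
50.183961951322054
-0.046 [ 0.492 -0.046  0.245] [ 0.61  -0.046  0.126] 45.21572653910853
0.16 [0.605 0.16  0.164] [0.744 0.16  0.024] 45.21572653910847
-0.046 [ 0.532 -0.046  0.238] [ 0.66  -0.046  0.115] 43.76626523607729
0.16 [0.652 0.16  0.156] [0.803 0.16  0.012] 43.76626523607734
```

```bash
python3 - <<'E'
from h import *
a=cam('scene');w=cam('wrist')
im=a['img'].copy();im=cv2.resize(im[160:260,220:340],None,fx=5,fy=5,interpolation=cv2.INTER_CUBIC)
H=np.array([.6825,.0575,.078])
def L(t,x,y,z): return H+[x*np.cos(t)+z*np.sin(t),y,-x*np.sin(t)+z*np.cos(t)]
for t,col in ((45,(255,0,0)),(50,(0,0,255)),(55,(0,255,255))):
    t=np.radians(t)
    q=np.array([(proj(a,L(t,x,y,.003))-[220,160])*5 for x,y in ((-.159,-.103),(-.002,-.103),(-.002,.103),(-.159,.103))]).astype(np.int32)
    cv2.polylines(im,[q],True,col,1)
    print(proj(w,L(t,-.209,.05,0)).round(1),[proj(w,L(t,-.209,y,0)).round(0).tolist() for y in (.015,.085)])
cv2.imwrite('pics/p7.png',im[:,:,::-1])
E
```

```text
[250.3 276.5] [[252.0, 334.0], [248.0, 209.0]]
[277.2 290. ] [[277.0, 351.0], [277.0, 218.0]]
[311.1 304. ] [[308.0, 368.0], [314.0, 227.0]]
```

View pics/p7.png

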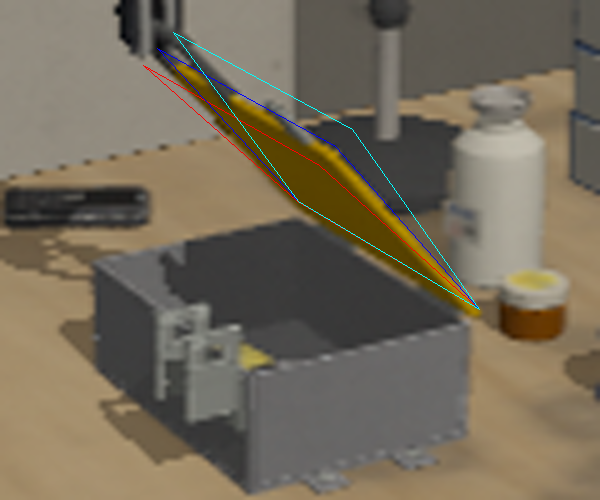

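The blue 50° outline fits the lid: its near front corner is at (335,148), and the bar is in wrist column 277 as predicted for 50°. Handing in.

```bash
python3 -c "
from station import r, viewer, read_state
print(r.finish_job())"
```

```text
the job is handed in; nothing more can be done
None
```

I handed the job in at about 15 s: the pin lies on the steel plate and the gripper is holding the lid at about 50 degrees, but the hand-in call returned no verdict.

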